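# Closing up the record-cleaning table

### The arm

A 6-joint arm with a two-finger parallel gripper is mounted at the origin on the work surface. World frame = base frame: x ahead of the robot, y to its left, z up, the work surface at z = 0. Lengths are in mm, angles in degrees, forces in N, time in s.
With the tool pointing down it reaches from about 300 to 950 mm from the base axis. Payload 3.1 kg.
Tool frame: the origin (TCP) lies at the very end of the fingers, on their centre line; the grasp point (between the pads) lies 19 mm behind it; z points along the fingers, y is the line along which they close (so a half turn about z gives the same grasp; the last joint's range is limited). The gripper opens to 85 mm and grips with 20 to 120 N. Pads are 22 mm wide; open, the fingers measure 114 mm over their backs; the gripper's body (76 mm by 85 mm) begins 54 mm behind the grasp point. The pads swing forward as they close: fully open they stand 13 mm farther back than shut.
Start: joints at [67.913, 17.653, 93.61, -0, 68.738, -3.994], TCP at [194.137, 594.09, 231.272] pointing down, gripper open.
Joint ranges: [-175.34, 175.34], [-45.06, 112.39], [2.9, 150.54], [-68.45, 248.45], [3.09, 151.38], [-168.51, 168.51]. Speed limits (degrees/s): [159.86, 159.86, 180, 180, 180, 180].

### API

Orientations are given as a 3x3 rotation matrix whose columns are the frame's x, y, z axes.
In Python, from workcell import telemetry, read_camera, get_calibration, arm gives the robot as it stands. The module is installed in compiled form; this text tells all that it offers.
- The arm moves only by the tool send_rows, never from a script. Its argument "commands" is a list of rows, each a list of 2 entries, a list of its own where there are three numbers: the shift along the tool's x, y, z in mm, then the turn about the tool's z in rad. In form: [[[tx, ty, tz], turn], ...]. A call has 1 to 10 rows; each row is the pose to reach, as a shift and turn from the pose commanded when the call began, along the tool's axes at that moment; what a row does not reach only later rows make up. A row lasts 1/12 s, in which the tool goes at most 41.7 mm and 7.16 degrees, less where a joint would pass 70% of its speed; a pose out of reach is approached as far as the arm can. A call with a gripper value outside its range is refused whole. "claw" is the opening in per cent of the stroke, from 0 (shut) to 100 (fully open), set as the call begins (left out, the last holds). The fingers move at their own pace and stop on an object; the grip force is fixed at half the most. Time passes only in rows, so rows that repeat a pose let the fingers close. It gives the time, the measured TCP pose, the force, the opening and the grip force at its end, in the units of the state.
- telemetry.sense(): the state, without advancing time (a new reading comes with each control period).
- read_camera(name): name is "side" or "top" or "wrist"; returns the picture (400x640x3 uint8, red, green, blue); there is no depth.
- get_calibration(name): a dict with "vfov" (degrees; the focal length in pixels is half the picture's height over the tangent of half this angle, whatever the lens; pixels are square), "cx", "cy" (the principal point, pixels), "extrinsics" (4x4, takes a point from camera to world coordinates); the wrist camera has in their place "tool_from_camera" (4x4, takes a point from camera to tool coordinates, whose origin is the TCP and whose axes are the flange's). Camera axes: x right, y down, z forward; pixel columns grow to the right and rows downward; lengths in mm; the calibration is good to about 2 mm. The wrist camera is an equidistant fisheye: a pixel r from the principal point sees the ray r / f radians off the axis. A picture is of the moment at which its call begins: read the wrist's pose just before it. get_calibration takes no time and is no camera call.
- arm.sign_off(): hands the job in; it is judged then, once.
The state is a dict: "time": time; "joint_pos": joint angles; "qd": joint speeds; "effort": joint torques, N m; "tcp_pos": TCP position; "eef_rot": TCP orientation; "contact_force": force on the tool from outside, world axes, zero at the start; "wrist_torque": the same for the moment, N m; "finger_gap": finger opening in mm; "grasp_force": force on a finger pad.
Only numpy, scipy, OpenCV 4.12 (cv2) and the standard library are available. Lean on these libraries where they do the work, as an engineer would, in place of code of your own. Each camera call takes 0.05 s, during which the arm holds its last target. There are 200 camera calls.

### The job

Pack up the record-cleaning table for the night. First close every flask that has no funnel in it with a stopper, set upright and fully home with its flange on the rim; flasks with a funnel are still draining, so leave those and their funnels alone (a stopper may be left over, and it just stays out). Only when all of these are closed, so that no brush dust gets in, press every brush head that is out on the table flush into a recess of the wooden rack, tang up, one per recess, and do not disturb the other things on the table.

Things in the scene. Friction and masses are not known exactly. Their poses are not given: they have to be found in the camera images.
- mouth1 (a point): centre of the mouth of flask 1, at rim height (108 mm above the table), z up. A fixed milky glass flask, 100 mm high, body 84 mm across, standing with three others on an 8 mm tray; straight neck 54 mm across outside, bore 41 mm, bore depth 36 mm. A flask with a funnel in it has the funnel's origin at its mouth.
- mouth2 (a point): centre of the mouth of flask 2, at rim height (108 mm above the table), z up. A fixed milky glass flask, 100 mm high, body 84 mm across, standing with three others on an 8 mm tray; straight neck 54 mm across outside, bore 41 mm, bore depth 36 mm. A flask with a funnel in it has the funnel's origin at its mouth.
- mouth3 (a point): centre of the mouth of flask 3, at rim height (108 mm above the table), z up. A fixed milky glass flask, 100 mm high, body 84 mm across, standing with three others on an 8 mm tray; straight neck 54 mm across outside, bore 41 mm, bore depth 36 mm. A flask with a funnel in it has the funnel's origin at its mouth.
- mouth4 (a point): centre of the mouth of flask 4, at rim height (108 mm above the table), z up. A fixed milky glass flask, 100 mm high, body 84 mm across, standing with three others on an 8 mm tray; straight neck 54 mm across outside, bore 41 mm, bore depth 36 mm. A flask with a funnel in it has the funnel's origin at its mouth.
- funnel1: steel funnel 1 (may be absent), loose, standing in one of the flasks; origin on its axis at the underside of its 50 mm collar, which rests on the flask's rim; bowl 88 mm across, top 43 mm above the rim. Leave alone.
- funnel2: steel funnel 2 (may be absent), loose, standing in one of the flasks; origin on its axis at the underside of its 50 mm collar, which rests on the flask's rim; bowl 88 mm across, top 43 mm above the rim. Leave alone.
- stopper1 (a point): centre (half-way up, on the axis) of loose stopper 1, 76 mm high, 60 g, standing on its narrow end at the start, z up. From the foot: cork taper 28 to 37 mm across over 34 mm, round flange 52 mm across and 8 mm thick, cylindrical knob to grip 22 mm across and 34 mm high. Fully home in a flask (flange on the rim) the centre is 4 mm above the mouth. Stoppers are alike and fit any flask.
- stopper2 (a point): centre (half-way up, on the axis) of loose stopper 2, 76 mm high, 60 g, standing on its narrow end at the start, z up. From the foot: cork taper 28 to 37 mm across over 34 mm, round flange 52 mm across and 8 mm thick, cylindrical knob to grip 22 mm across and 34 mm high. Fully home in a flask (flange on the rim) the centre is 4 mm above the mouth. Stoppers are alike and fit any flask.
- stopper3 (a point): centre (half-way up, on the axis) of loose stopper 3, 76 mm high, 60 g, standing on its narrow end at the start, z up. From the foot: cork taper 28 to 37 mm across over 34 mm, round flange 52 mm across and 8 mm thick, cylindrical knob to grip 22 mm across and 34 mm high. Fully home in a flask (flange on the rim) the centre is 4 mm above the mouth. Stoppers are alike and fit any flask.
- head1 (a point): centre (half-way up) of loose brush head 1 (may be absent), 54 mm high, 90 g, z up: a pad 40 mm along x, 70 mm along y, 20 mm thick, with a central upright tang to grip, 20 mm (x) by 26 mm (y), 34 mm high; a thin cross pin shows on the tang's x faces. The pad top is 7 mm below this centre. Heads are alike and may be turned end for end. May be knocked aside in the run.
- head2 (a point): centre (half-way up) of loose brush head 2 (may be absent), 54 mm high, 90 g, z up: a pad 40 mm along x, 70 mm along y, 20 mm thick, with a central upright tang to grip, 20 mm (x) by 26 mm (y), 34 mm high; a thin cross pin shows on the tang's x faces. The pad top is 7 mm below this centre. Heads are alike and may be turned end for end. May be knocked aside in the run.
- head3 (a point): centre (half-way up) of loose brush head 3 (may be absent), 54 mm high, 90 g, z up: a pad 40 mm along x, 70 mm along y, 20 mm thick, with a central upright tang to grip, 20 mm (x) by 26 mm (y), 34 mm high; a thin cross pin shows on the tang's x faces. The pad top is 7 mm below this centre. Heads are alike and may be turned end for end. May be knocked aside in the run.
- rack_hole0 (a point): centre of the mouth of recess 0 of the fixed wooden rack, at the rack's top face (30 mm above the table); the recess is 43 mm along its x, 73 mm along its y and 20 mm deep, closed below; z up. The three recesses lie 75 mm apart along x. A flush head's centre is 7 mm above this point. All are empty at the start.
- rack_hole1 (a point): centre of the mouth of recess 1 of the fixed wooden rack, at the rack's top face (30 mm above the table); the recess is 43 mm along its x, 73 mm along its y and 20 mm deep, closed below; z up. The three recesses lie 75 mm apart along x. A flush head's centre is 7 mm above this point. All are empty at the start.
- rack_hole2 (a point): centre of the mouth of recess 2 of the fixed wooden rack, at the rack's top face (30 mm above the table); the recess is 43 mm along its x, 73 mm along its y and 20 mm deep, closed below; z up. The three recesses lie 75 mm apart along x. A flush head's centre is 7 mm above this point. All are empty at the start.
- weight: steel spindle weight, 72 mm across, 50 mm high, on the red record beyond the work; origin at its underside; bystander
- jar: capped milky glass jar, 72 mm across, 90 mm high, origin at its underside; bystander
- handle: aluminium brush handle lying on the table, 135 mm long along its x, origin at its underside; bystander

How it is judged:
By the outcome, as a careful person would: the job done as asked, in the order asked, and still so for the second after the job is handed in, with the robot touching nothing.
Of funnel1, funnel2 only 1 to 2 are there at a start; the rules pass over those that are not, and their reading is None.
Of head_body1, head_body2, head_body3 only 2 to 3 are there at a start; the rules pass over those that are not, and their reading is None.
At some moment in a run one of head_body1, head_body2, head_body3 may be knocked a few centimetres aside while the robot is not near it.
It also fails if it takes over 210 s, if anything falls off the work surface, if the arm or the gripper's body presses on something with over 40 N, if the wrist force passes 120 N, or if a joint passes its speed limit or range.

## Working session

There is one attempt and no reset: what is moved stays moved. The work goes in short steps, Python scripts to look and compute and a tool call to move; the robot and the scene stay as the last step left them, time stands still between calls to the robot, and variables do not carry over. Pictures are saved under pics/ and viewed, at most 14 in all, crops included, and the job is handed in when it is done.

Besides the shell and the picture viewer there is one more tool, called after "Emit:" as name(argument=value, ...) on one line, values as JSON. send_rows: Moves the arm, as the interface text tells. Its arguments: {"type":"object","properties":{"commands":{"type":"array","items":{"type":"array"}},"claw":{"type":"number"}},"required":["commands"]}

```bash
mkdir -p pics
cat > h.py <<'E'
import numpy as np, cv2
from workcell import telemetry, read_camera, get_calibration, arm
def cam(n):
    c=get_calibration(n); f=200/np.tan(np.radians(c['vfov'])/2); return c,f
def ray(n,u,v,s=None):
    c,f=cam(n)
    if n=='wrist':
        d=np.array([u-c['cx'],v-c['cy']]);r=np.hypot(*d);t=r/f
        dc=np.array([*(d/max(r,1e-9)*np.sin(t)),np.cos(t)])
        T=np.eye(4);T[:3,:3]=s['eef_rot'];T[:3,3]=s['tcp_pos'];E=T@np.array(c['tool_from_camera'])
    else:
        dc=np.array([(u-c['cx'])/f,(v-c['cy'])/f,1]);E=np.array(c['extrinsics'])
    return E[:3,3],E[:3,:3]@dc
def at(n,u,v,z,s=None):
    o,d=ray(n,u,v,s);return o+d*(z-o[2])/d[2]
def proj(n,p,s=None):
    c,f=cam(n)
    if n=='wrist':
        T=np.eye(4);T[:3,:3]=s['eef_rot'];T[:3,3]=s['tcp_pos'];E=T@np.array(c['tool_from_camera'])
    else: E=np.array(c['extrinsics'])
    q=np.linalg.inv(E)@np.append(p,1)
    if n=='wrist':
        r=np.hypot(q[0],q[1]);t=np.arctan2(r,q[2]);return np.array([c['cx']+f*t*q[0]/r,c['cy']+f*t*q[1]/r])
    return np.array([c['cx']+f*q[0]/q[2],c['cy']+f*q[1]/q[2]])
def save(n,name,box=None,k=1):
    s=telemetry.sense();im=read_camera(n)[:,:,::-1]
    np.save('pics/'+name+'.npy',im)
    if box: im=im[box[1]:box[3],box[0]:box[2]]
    cv2.imwrite('pics/'+name+'.png',cv2.resize(im,None,fx=k,fy=k,interpolation=cv2.INTER_CUBIC));return s
E
python3 - <<'E'
from h import *
np.set_printoptions(suppress=True,precision=3)
for n in ('top','side','wrist'):
    s=save(n,n+'0',k=1.25); print(n,get_calibration(n),cam(n)[1])
print(s['tcp_pos'],s['eef_rot'],s['finger_gap'],s['time'])
E
```

```text
top {'vfov': 43.68843928106435, 'cx': 326.3517925137023, 'cy': 198.00403337591976, 'extrinsics': array([[  -0.   ,   -0.997,    0.082,  476.83 ],
       [  -1.   ,    0.   ,   -0.002,   44.68 ],
       [   0.002,   -0.082,   -0.997, 1513.218],
       [   0.   ,    0.   ,    0.   ,    1.   ]])} 498.91861146504414
side {'vfov': 49.670306459640024, 'cx': 316.64372737777575, 'cy': 201.12051252511304, 'extrinsics': array([[   0.937,   -0.242,    0.253,  338.068],
       [  -0.35 ,   -0.662,    0.663, -632.798],
       [   0.007,   -0.709,   -0.705,  823.839],
       [   0.   ,    0.   ,    0.   ,    1.   ]])} 432.143140607003
wrist {'vfov': 65.70646984690485, 'cx': 321.3772767782736, 'cy': 201.79643640454464, 'tool_from_camera': array([[   0.   ,   -0.961,   -0.276,   71.058],
       [   1.   ,   -0.   ,    0.   ,    0.469],
       [  -0.   ,   -0.276,    0.961, -142.052],
       [   0.   ,    0.   ,    0.   ,    1.   ]])} 309.70691628693146
[193.857 593.389 230.153] [[-0.951  0.311 -0.001]
 [ 0.311  0.951 -0.002]
 [ 0.    -0.002 -1.   ]] 85.3736031891634 0.1
```

View pics/top0.png

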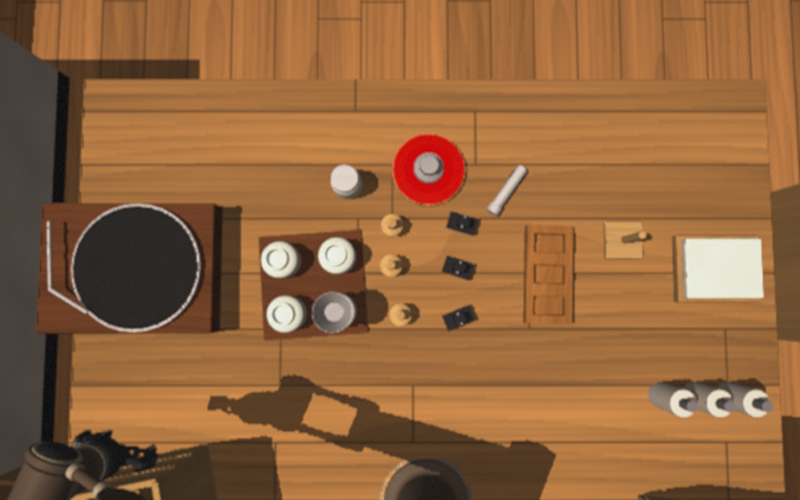

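View pics/side0.png

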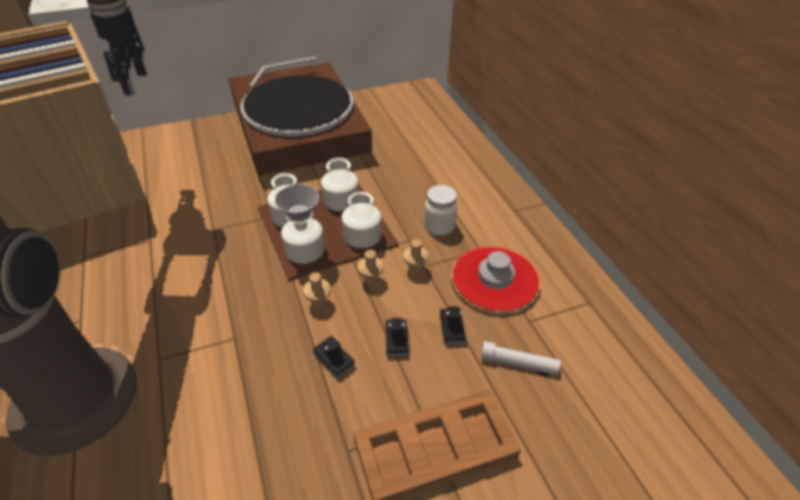

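The top view shows four flasks, with a funnel in the one at about (333,313). The other three flasks are open. There are three stoppers at x≈395, three heads at x≈460, and the rack at (549,274). Next I'll enlarge crops to measure from.

Run:
```python
from h import *
im=np.load('pics/top0.npy')
cv2.imwrite('pics/t1.png',cv2.resize(im[170:275,200:390],None,fx=4.2,fy=4.2,interpolation=cv2.INTER_CUBIC))
cv2.imwrite('pics/t2.png',cv2.resize(im[165:270,300:480],None,fx=4.4,fy=4.4,interpolation=cv2.INTER_CUBIC))
```

```text
(no output)
```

View pics/t1.png

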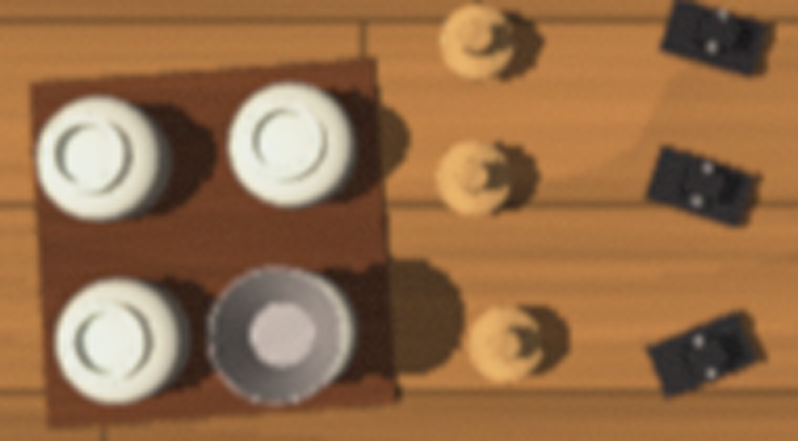

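View pics/t2.png

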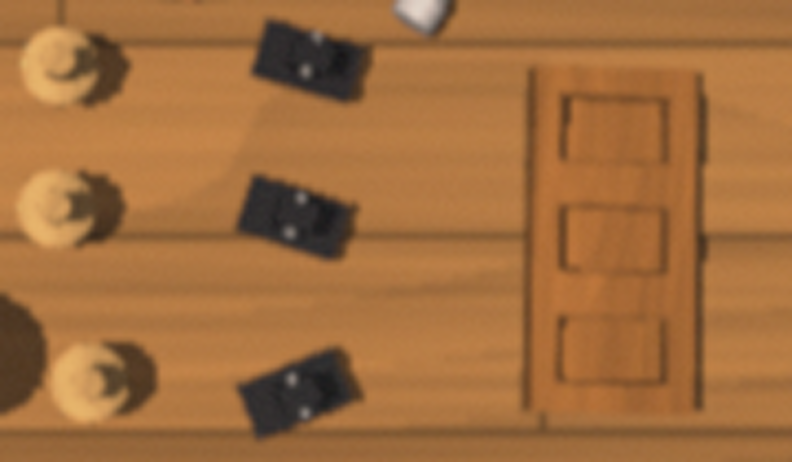

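Crop t1 gives neck centres A(93,156), B(289,143), C(113,340) and funnel rim (282,335). Stopper flanges are at (477,41), (475,178), (507,344). Crop t2 gives heads at about (311,58), (296,216), (299,394) and recesses at about (615,130), (613,239), (612,350).

Run:
```python
from h import *
np.set_printoptions(suppress=True,precision=1)
a=lambda X,Y,z:at('top',200+(X+.5)/4.2-.5,170+(Y+.5)/4.2-.5,z)
b=lambda X,Y,z:at('top',300+(X+.5)/4.4-.5,165+(Y+.5)/4.4-.5,z)
print('mouths');[print(k,a(*p)) for k,p in dict(A=(93,156,108),B=(289,143,108),C=(113,340,108),F=(282,335,151)).items()]
print('stop');[print(a(*p)) for p in [(477,41,42),(475,178,42),(507,344,42)]]
print('knob');[print(a(*p)) for p in [(479,36,76),(478,175,76),(511,343,76)]]
for (p,q,c) in [((316,38),(306,71),(311,59)),((301,198),(290,232),(297,217)),((292,380),(306,413),(299,393))]:
    P=b(*p,45);Q=b(*q,45);d=P-Q; print('head pins',(P+Q)/2,'x-axis dir',np.degrees(np.arctan2(d[1],d[0])),np.linalg.norm(d),'pad',b(*c,20))
print('rack')
R=[np.mean([b(*p,30) for p in q],0) for q in [[(566,97),(667,97),(562,162),(666,164)],[(562,206),(665,207),(561,271),(664,273)],[(559,318),(665,318),(559,382),(664,384)]]]
for r in R: print(r)
d=R[0]-R[2];print(np.linalg.norm(d),np.degrees(np.arctan2(d[1],d[0])))
for c in [(533,66),(700,72),(700,410),(526,410)]: print('corner',b(*c,30))
```

```text
mouths
A [567.2 337.3 108. ]
B [575.9 205.8 108. ]
C [444.3 321.9 108. ]
F [448.4 204.2 151. ]
stop
[652.8  81.2  42. ]
[555.9  82.4  42. ]
[439.8  59.8  42. ]
knob
[652.2  78.9  76. ]
[556.1  79.5  76. ]
[441.4  56.8  76. ]
head pins [659.5 -88.1  45. ] x-axis dir -17.150867920112166 23.41657459885323 pad [659.5 -90.3  20. ]
head pins [551.3 -76.9  45. ] x-axis dir -18.28055765470295 23.988083097793304 pad [551.2 -80.   20. ]
head pins [430.5 -78.4  45. ] x-axis dir 22.763959021879987 23.661106073089854 pad [432.1 -80.5  20. ]
rack
[ 609.8 -295.6   30. ]
[ 535.6 -292.7   30. ]
[ 460.8 -290.4   30. ]
149.09093764168836 -1.9880661504676214
corner [ 653.5 -240.4   30. ]
corner [ 649.3 -354.    30. ]
corner [ 420.9 -348.9   30. ]
corner [ 421. -232.   30.]
```

Emit:
send_rows(commands=[[[-251.9, -187.7, -34.3], -0.316], [[-251.9, -187.7, -34.3], -0.316], [[-251.9, -187.7, -34.3], -0.316], [[-251.9, -187.7, -34.3], -0.316], [[-251.9, -187.7, -34.3], -0.316], [[-251.9, -187.7, -34.3], -0.316], [[-251.9, -187.7, -34.3], -0.316], [[-251.9, -187.7, -34.3], -0.316], [[-251.9, -187.7, -34.3], -0.316], [[-251.9, -187.7, -34.3], -0.316]])

```text
time: 0.98
tcp_pos: [375.9, 336.5, 265.6]
eef_rot: [[-1.0, 0.003, -0.0], [0.003, 1.0, 0.001], [0.0, 0.001, -1.0]]
contact_force: [-0.2, 0.3, 0.1]
finger_gap: 85.1
grasp_force: 0.0
```

Emit:
send_rows(commands=[[[-180, -256, -34], 0.0], [[-180, -256, -34], 0.0], [[-180, -256, -34], 0.0], [[-180, -256, -34], 0.0], [[-180, -256, -34], 0.0], [[-180, -256, -34], 0.0], [[-180, -256, -34], 0.0], [[-180, -256, -34], 0.0], [[-180, -256, -34], 0.0], [[-180, -256, -34], 0.0]])

```text
time: 1.82
tcp_pos: [555.5, 81.9, 298.9]
eef_rot: [[-1.0, 0.001, -0.001], [0.001, 1.0, 0.001], [0.001, 0.001, -1.0]]
contact_force: [-0.5, 0.2, -0.7]
finger_gap: 85.1
grasp_force: 0.0
```

Run:
```python
from h import *
s=save('wrist','w1',k=1.25); print(s['tcp_pos'],s['eef_rot'].round(4) if hasattr(s['eef_rot'],'round') else s['eef_rot'])
import pickle;pickle.dump(s,open('w1.pkl','wb'))
for nm,p in dict(A=(567.2,337.3,108),B=(575.9,205.8,108),C=(444.3,321.9,108),S1=(652.5,80,76),S2=(556,81,76),S3=(440.5,58,76)).items(): print(nm,proj('wrist',p,s)*1.25)
```

```text
[555.53382804  81.93694486 298.93566591] [[-1.0e+00  8.0e-04 -1.3e-03]
 [ 8.0e-04  1.0e+00  1.0e-03]
 [ 1.3e-03  1.0e-03 -1.0e+00]]
A [648.62352665 240.08522907]
B [534.03229286 247.90367942]
C [646.85550633 118.1266917 ]
S1 [398.90360919 311.22263728]
S2 [399.6543879  219.07641115]
S3 [374.66044673  98.01975038]
```

View pics/w1.png

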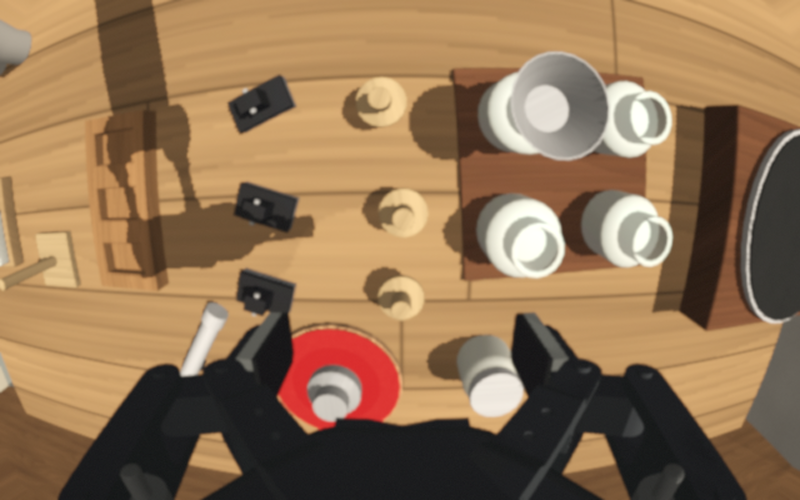

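The view agrees with the predictions for the mouths: A(653,241), B(535,247), C(650,118). The S1 knob seems off, so I'll enlarge.

Run:
```python
from h import *
im=np.load('pics/w1.npy')
cv2.imwrite('pics/w1a.png',cv2.resize(im[60:265,170:370],None,fx=2.9,fy=2.9,interpolation=cv2.INTER_CUBIC))
```

```text
(no output)
```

View pics/w1a.png

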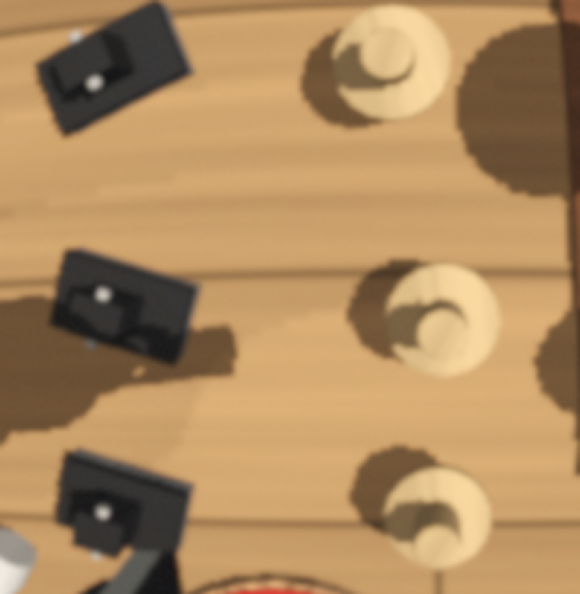

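In this crop the knob tops are S1(437,548), S2(442,332), S3(387,53), and the flanges are (437,517), (442,320), (391,61).

Run:
```python
from h import *
import pickle;s=pickle.load(open('w1.pkl','rb'))
np.set_printoptions(suppress=True,precision=1)
a=lambda X,Y,z:at('wrist',170+(X+.5)/2.9-.5,60+(Y+.5)/2.9-.5,z,s)
for k,f in [((437,548),(437,517)),((442,332),(442,320)),((387,53),(391,61))]: print('knob',a(*k,76),'flange',a(*f,42))
for n,(X,Y) in dict(A=(653,241),B=(535,247),C=(650,118)).items(): print(n,at('wrist',X/1.25,Y/1.25,108,s))
```

```text
knob [652.   81.6  76. ] flange [651.2  81.5  42. ]
knob [554.7  83.8  76. ] flange [555.6  83.9  42. ]
knob [440.   61.9  76. ] flange [439.5  61.8  42. ]
A [568.1 343.5 108. ]
B [575.  206.7 108. ]
C [443.6 325.9 108. ]
```

Emit:
send_rows(commands=[[[0, 1, 40], 0], [[0, 1, 80], 0], [[0, 1.5, 120], 0], [[0, 1.5, 160], 0], [[0, 1.5, 195], 0], [[0, 1.5, 220], 0], [[0, 1.5, 238], 0], [[0, 1.5, 248], 0], [[0, 1.5, 251], 0], [[0, 1.5, 251], 0]], claw=100)

```text
time: 2.7
tcp_pos: [554.5, 84.2, 48.1]
eef_rot: [[-1.0, -0.002, -0.001], [-0.002, 1.0, 0.0], [0.001, 0.0, -1.0]]
contact_force: [-0.4, 0.8, -0.7]
finger_gap: 85.7
grasp_force: 0.0
```

Emit:
send_rows(commands=[[[0, 0, 0], 0], [[0, 0, 0], 0], [[0, 0, 0], 0], [[0, 0, 0], 0], [[0, 0, 0], 0], [[0, 0, 0], 0], [[0, 0, 0], 0], [[0, 0, 0], 0], [[0, 0, 0], 0], [[0, 0, 0], 0]], claw=0)

```text
time: 3.53
tcp_pos: [556.3, 82.9, 49.6]
eef_rot: [[-1.0, -0.0, 0.002], [-0.0, 1.0, 0.0], [-0.002, 0.0, -1.0]]
contact_force: [-0.6, -0.7, 5.6]
finger_gap: 20.4
grasp_force: 58.7
```

Emit:
send_rows(commands=[[[0, 0, -20], 0], [[0, 0, -55], 0], [[0, 0, -95], 0], [[0, 0, -130], 0], [[-5, 15, -155], 0], [[-10, 45, -165], 0], [[-15, 80, -165], 0], [[-19, 110, -165], 0], [[-19.5, 122, -165], 0], [[-19.5, 123.5, -165], 0]])

```text
time: 4.37
tcp_pos: [574.1, 208.7, 212.7]
eef_rot: [[-1.0, -0.003, -0.001], [-0.003, 1.0, 0.0], [0.001, 0.0, -1.0]]
contact_force: [-0.4, -0.5, -0.4]
finger_gap: 20.4
grasp_force: 58.8
```

Run:
```python
from h import *
s=save('wrist','w2',box=(220,60,540,300),k=2.4); print(s['tcp_pos'],s['finger_gap'],s['contact_force'])
import pickle;pickle.dump(s,open('w2.pkl','wb'))
```

```text
[574.12135291 208.65149591 212.74994774] 20.448722056823176 [-0.3669011  -0.54369295 -0.44086025]
```

View pics/w2.png

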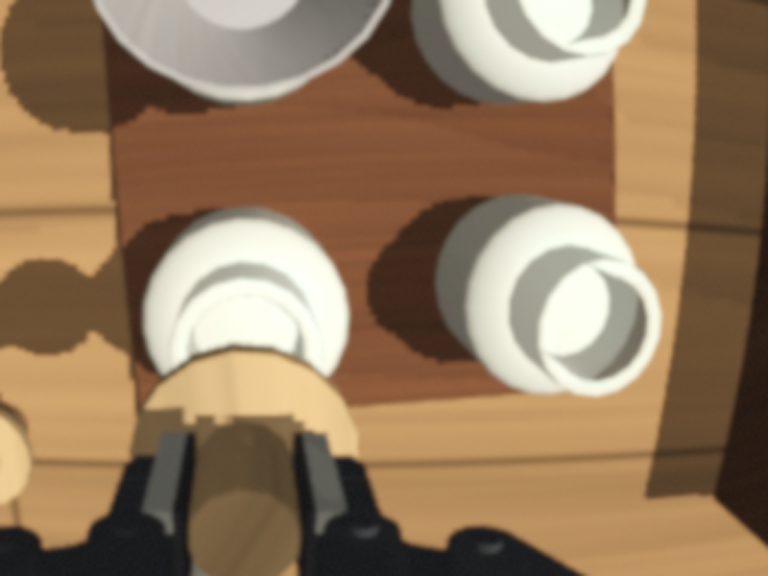

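The stopper is centred at column 245 over B's neck at column 246. Mouth A is centred at (600,327).

Run:
```python
from h import *
import pickle;s=pickle.load(open('w2.pkl','rb'))
print(at('wrist',220+600/2.4-.3,60+327/2.4-.3,108,s)); 
for dx in(0,):
  for t in np.linspace(0,2*np.pi,8,endpoint=False): print((proj('wrist',(575.5+27*np.cos(t),206.5+27*np.sin(t),108),s)-[220,60])*2.4)
```

```text
[568.08059987 342.05179044 108.        ]
[234.65771874 417.12533957]
[288.55899537 396.49211018]
[312.46138552 344.82358493]
[290.83178691 290.84159203]
[234.67656639 267.69165391]
[178.57522018 290.53787131]
[156.98441831 344.32709129]
[180.8144288  396.09975154]
```

Emit:
send_rows(commands=[[[-1, -1.5, 15], 0], [[-1, -1.5, 30], 0], [[-1, -1.5, 42], 0], [[-1, -1.5, 52], 0], [[-1, -1.5, 62], 0], [[-1, -1.5, 70], 0], [[-1, -1.5, 76], 0], [[-1, -1.5, 80], 0], [[-1, -1.5, 83], 0], [[-1, -1.5, 84], 0]])

```text
time: 5.25
tcp_pos: [576.9, 206.1, 130.2]
eef_rot: [[-1.0, -0.0, 0.002], [-0.0, 1.0, 0.002], [-0.002, 0.002, -1.0]]
contact_force: [1.6, 4.3, 2.9]
finger_gap: 20.4
grasp_force: 59.2
```

The side force says the bore centre lies slightly towards +y, so I'll shift there and then seat the stopper.

Emit:
send_rows(commands=[[[-0.5, 1, 0], 0], [[-1, 2, 0], 0], [[-1, 2.5, 0], 0], [[-1, 2.5, 2], 0], [[-1, 2.5, 4], 0], [[-1, 2.5, 5], 0], [[-1, 2.5, 6], 0], [[-1, 2.5, 7], 0], [[-1, 2.5, 7], 0], [[-1, 2.5, 7], 0]])

```text
time: 6.08
tcp_pos: [576.9, 207.4, 123.6]
eef_rot: [[-1.0, -0.0, 0.0], [-0.0, 1.0, -0.0], [-0.0, -0.0, -1.0]]
contact_force: [-0.8, 0.9, 5.1]
finger_gap: 20.1
grasp_force: 59.8
```

Emit:
send_rows(commands=[[[0, 0, 0], 0], [[0, 0, 0], 0], [[0, 0, 0], 0], [[0, 0, 0], 0], [[0, 0, 0], 0], [[0, 0, -10], 0], [[0, 0, -30], 0], [[0, 0, -60], 0], [[0, 0, -95], 0], [[0, 0, -100], 0]], claw=100)

```text
time: 6.92
tcp_pos: [581.0, 208.7, 230.6]
eef_rot: [[-1.0, -0.0, 0.012], [-0.0, 1.0, 0.003], [-0.012, 0.003, -1.0]]
contact_force: [1.0, -0.0, 1.0]
finger_gap: 85.3
grasp_force: 0.0
```

Run:
```python
from h import *
s=save('wrist','w3',box=(220,100,540,340),k=2.4); print(s['tcp_pos'],s['finger_gap'],s['contact_force'])
for p in [(577,208,150),(577,208,116)]:
  print((proj('wrist',p,s)-[220,100])*2.4)
```

```text
[580.97956212 208.67483723 230.55636013] 85.30177770031678 [ 1.03633917 -0.01114766  0.99358881]
[237.67033875 250.63097472]
[238.04436438 222.42773107]
```

View pics/w3.png

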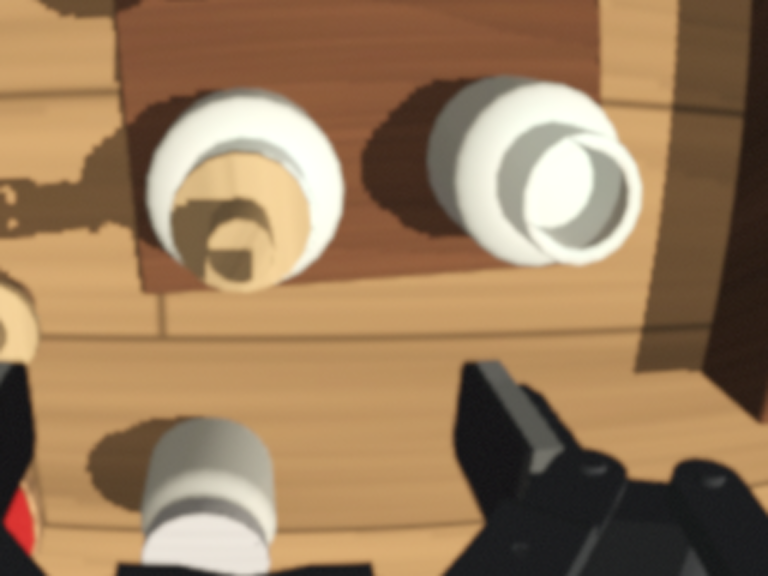

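B's stopper is seated: its flange is at (241,222) against (238,222) predicted. Mouth A is at (582,198).

Emit:
send_rows(commands=[[[-10, -20, 0], 0], [[-30, -50, 0], 0], [[-50, -85, 0], 0], [[-68, -112, 0], 0], [[-75, -126, 0], 0], [[-75, -126, 30], 0], [[-75, -126, 65], 0], [[-75, -126, 85], 0], [[-75, -126, 90], 0], [[-75, -126, 90], 0]])

```text
time: 7.8
tcp_pos: [649.1, 81.6, 129.4]
eef_rot: [[-1.0, -0.0, -0.007], [-0.0, 1.0, -0.0], [0.007, -0.0, -1.0]]
contact_force: [-0.2, 0.5, 0.8]
finger_gap: 85.5
grasp_force: 0.0
```

Run:
```python
from h import *
s=telemetry.sense();print(s['tcp_pos'],s['eef_rot'])
im=np.load('pics/w3.npy')
# after the fact: mouth A from w3
s3=dict(tcp_pos=np.array([580.98,208.67,230.56]),eef_rot=np.array([[-1,0,.012],[0,1,.003],[-.012,.003,-1]]))
print(at('wrist',220+582/2.4-.3,100+198/2.4-.3,108,s3))
```

```text
[649.14494391  81.6299019  129.39783996] [[-9.99977820e-01 -2.88219752e-04 -6.65398448e-03]
 [-2.87357162e-04  9.99999950e-01 -1.30590768e-04]
 [ 6.65402178e-03 -1.28675801e-04 -9.99977853e-01]]
[568.44060312 342.17478244 108.        ]
```

Emit:
send_rows(commands=[[[0, 0, 10], 0], [[0, 0, 25], 0], [[0, 0, 42], 0], [[0, 0, 58], 0], [[0, 0, 70], 0], [[0, 0, 77], 0], [[0, 0, 80], 0], [[0, 0, 81], 0], [[0, 0, 81], 0], [[0, 0, 81], 0]])

```text
time: 8.63
tcp_pos: [652.8, 81.6, 52.7]
eef_rot: [[-1.0, -0.0, 0.002], [-0.0, 1.0, 0.0], [-0.002, 0.0, -1.0]]
contact_force: [-0.3, -0.3, 0.8]
finger_gap: 85.4
grasp_force: 0.0
```

Emit:
send_rows(commands=[[[0, 0, 1.5], 0], [[0, 0, 2], 0], [[0, 0, 2], 0], [[0, 0, 2], 0], [[0, 0, 2], 0], [[0, 0, 2], 0], [[0, 0, 2], 0], [[0, 0, 2], 0], [[0, 0, 2], 0], [[0, 0, 2], 0]], claw=0)

```text
time: 9.47
tcp_pos: [652.1, 81.5, 49.8]
eef_rot: [[-1.0, -0.0, 0.001], [-0.0, 1.0, -0.0], [-0.001, -0.0, -1.0]]
contact_force: [-0.5, -0.9, 1.5]
finger_gap: 20.1
grasp_force: 58.7
```

Emit:
send_rows(commands=[[[0, 0, -20], 0], [[0, 0, -55], 0], [[0, 0, -95], 0], [[0, 0, -135], 0], [[5, 15, -165], 0], [[15, 45, -175], 0], [[27, 80, -175], 0], [[38, 115, -175], 0], [[45, 140, -175], 0], [[50, 155, -175], 0]])

```text
time: 10.3
tcp_pos: [600.2, 239.3, 224.2]
eef_rot: [[-1.0, -0.002, -0.001], [-0.002, 1.0, 0.001], [0.001, 0.001, -1.0]]
contact_force: [-0.2, 0.1, -0.6]
finger_gap: 20.0
grasp_force: 58.8
```

Emit:
send_rows(commands=[[[5, 15, 0], 0], [[14, 45, 0], 0], [[25, 75, 0], 0], [[31, 95, 0], 0], [[33.5, 103, 0], 0], [[33.5, 104.5, 0], 0], [[33.5, 104.5, 0], 0], [[33.5, 104.5, 0], 0], [[33.5, 104.5, 0], 0], [[33.5, 104.5, 0], 0]])

```text
time: 11.13
tcp_pos: [568.9, 339.5, 224.6]
eef_rot: [[-1.0, 0.002, 0.0], [0.002, 1.0, -0.0], [-0.0, -0.0, -1.0]]
contact_force: [0.5, 0.1, -0.3]
finger_gap: 20.3
grasp_force: 58.8
```

Emit:
send_rows(commands=[[[0, 1.5, 15], 0], [[0, 1.5, 33], 0], [[0, 1.5, 50], 0], [[0, 1.5, 62], 0], [[0, 1.5, 72], 0], [[0, 1.5, 80], 0], [[0, 1.5, 86], 0], [[0, 1.5, 90], 0], [[0, 1.5, 93], 0], [[0, 1.5, 94], 0]])

```text
time: 11.97
tcp_pos: [568.4, 342.6, 130.6]
eef_rot: [[-1.0, -0.0, 0.0], [-0.0, 1.0, 0.0], [-0.0, 0.0, -1.0]]
contact_force: [-1.2, -0.1, -1.1]
finger_gap: 20.2
grasp_force: 58.8
```

Emit:
send_rows(commands=[[[0, 0, 2], 0], [[0, 0, 4], 0], [[0, 0, 5], 0], [[0, 0, 6], 0], [[0, 0, 6.5], 0], [[0, 0, 7], 0], [[0, 0, 7.5], 0], [[0, 0, 7.5], 0], [[0, 0, 7.5], 0], [[0, 0, 7.5], 0]])

```text
time: 12.8
tcp_pos: [568.4, 342.5, 123.9]
eef_rot: [[-1.0, -0.0, 0.0], [-0.0, 1.0, 0.0], [-0.0, 0.0, -1.0]]
contact_force: [-2.6, -0.4, 5.2]
finger_gap: 20.1
grasp_force: 59.3
```

Emit:
send_rows(commands=[[[0, 0, 0], 0], [[0, 0, 0], 0], [[0, 0, 0], 0], [[0, 0, 0], 0], [[0, 0, 0], 0], [[0, 0, -15], 0], [[0, 0, -45], 0], [[0, 0, -80], 0], [[5, -10, -100], 0], [[15, -30, -105], 0]], claw=100)

```text
time: 13.63
tcp_pos: [557.0, 315.4, 234.0]
eef_rot: [[-1.0, -0.002, 0.01], [-0.002, 1.0, 0.006], [-0.01, 0.006, -1.0]]
contact_force: [0.6, -0.9, 0.7]
finger_gap: 85.2
grasp_force: 0.0
```

Emit:
send_rows(commands=[[[12, -28, 0], 0], [[28, -64, 0], 0], [[44, -100, 0], 0], [[60, -136, 0], 0], [[76, -172, 0], 0], [[90, -205, 0], 0], [[102, -230, 0], 0], [[110, -246, 0], 0], [[113, -250, 0], 0], [[113, -250, 0], 0]])

```text
time: 14.47
tcp_pos: [439.9, 61.7, 228.2]
eef_rot: [[-1.0, 0.002, 0.0], [0.002, 1.0, 0.0], [-0.0, 0.0, -1.0]]
contact_force: [0.3, -0.3, -0.2]
finger_gap: 85.3
grasp_force: 0.0
```

Descend to 50 mm (178 mm down) and grip.

Emit:
send_rows(commands=[[[0, 0, 20], 0], [[0, 0, 50], 0], [[0, 0, 85], 0], [[0, 0, 118], 0], [[0, 0, 145], 0], [[0, 0, 162], 0], [[0, 0, 172], 0], [[0, 0, 177], 0], [[0, 0, 178], 0], [[0, 0, 178], 0]])

```text
time: 15.3
tcp_pos: [441.4, 62.9, 50.6]
eef_rot: [[-1.0, -0.001, 0.001], [-0.001, 1.0, 0.0], [-0.001, 0.0, -1.0]]
contact_force: [-0.2, 0.3, 0.7]
finger_gap: 85.4
grasp_force: 0.0
```

Emit:
send_rows(commands=[[[0, 0, 0], 0], [[0, 0, 0], 0], [[0, 0, 0], 0], [[0, 0, 0], 0], [[0, 0, 0], 0], [[0, 0, 0], 0], [[0, 0, 0], 0], [[0, 0, 0], 0], [[0, 0, 0], 0], [[0, 0, 0], 0]], claw=0)

```text
time: 16.13
tcp_pos: [440.9, 62.4, 50.6]
eef_rot: [[-1.0, -0.0, 0.001], [-0.0, 1.0, -0.0], [-0.001, -0.0, -1.0]]
contact_force: [-0.5, -0.4, 4.8]
finger_gap: 20.2
grasp_force: 58.7
```

Emit:
send_rows(commands=[[[0, 0, -20], 0], [[0, 0, -55], 0], [[0, 0, -95], 0], [[0, 0, -135], 0], [[0, 0, -170], 0], [[0, 5, -190], 0], [[0, 30, -195], 0], [[-1, 65, -195], 0], [[-2, 100, -195], 0], [[-2, 130, -195], 0]])

```text
time: 16.97
tcp_pos: [442.1, 194.1, 245.0]
eef_rot: [[-1.0, 0.0, 0.0], [0.0, 1.0, 0.001], [-0.0, 0.001, -1.0]]
contact_force: [0.9, -0.5, -0.8]
finger_gap: 20.2
grasp_force: 58.9
```

Emit:
send_rows(commands=[[[0, 30, 0], 0], [[0, 60, 0], 0], [[-1, 90, 0], 0], [[-1, 112, 0], 0], [[-1.5, 126, 0], 0], [[-1.5, 131, 0], 0], [[-1.5, 132, 0], 0], [[-1.5, 132, 0], 0], [[-1.5, 132, 0], 0], [[-1.5, 132, 0], 0]])

```text
time: 17.8
tcp_pos: [443.9, 323.2, 245.0]
eef_rot: [[-1.0, 0.001, -0.0], [0.001, 1.0, -0.001], [0.0, -0.001, -1.0]]
contact_force: [-0.9, -0.1, -1.3]
finger_gap: 19.9
grasp_force: 58.9
```

Emit:
send_rows(commands=[[[0, 1.5, 20], 0], [[0, 1.5, 42], 0], [[0, 1.5, 62], 0], [[0, 1.5, 78], 0], [[0, 1.5, 90], 0], [[0, 1.5, 99], 0], [[0, 1.5, 106], 0], [[0, 1.5, 111], 0], [[0, 1.5, 114], 0], [[0, 1.5, 114], 0]])

```text
time: 18.63
tcp_pos: [443.8, 325.9, 130.9]
eef_rot: [[-1.0, -0.0, -0.0], [-0.0, 1.0, -0.0], [0.0, -0.0, -1.0]]
contact_force: [-0.7, 0.4, -1.0]
finger_gap: 20.1
grasp_force: 58.9
```

Emit:
send_rows(commands=[[[0, 0, 1], 0], [[0, 0, 2], 0], [[0, 0, 3], 0], [[0, 0, 4], 0], [[0, 0, 5], 0], [[0, 0, 6], 0], [[0, 0, 7], 0], [[0, 0, 7], 0], [[0, 0, 7], 0], [[0, 0, 7], 0]])

```text
time: 19.47
tcp_pos: [443.9, 326.0, 124.8]
eef_rot: [[-1.0, -0.0, 0.0], [-0.0, 1.0, 0.0], [-0.0, 0.0, -1.0]]
contact_force: [-1.1, -1.3, 4.8]
finger_gap: 20.4
grasp_force: 59.6
```

Seated with about 5 N upward. Next I release, go up, and check all flasks from the head area.

Emit:
send_rows(commands=[[[0, 0, 0], 0], [[0, 0, 0], 0], [[0, 0, 0], 0], [[0, 0, 0], 0], [[0, 0, 0], 0], [[0, 0, -15], 0], [[0, 0, -45], 0], [[0, 0, -80], 0], [[0, 0, -115], 0], [[0, 0, -135], 0]], claw=100)

```text
time: 20.3
tcp_pos: [445.4, 327.0, 263.3]
eef_rot: [[-1.0, -0.0, 0.005], [-0.0, 1.0, 0.003], [-0.005, 0.003, -1.0]]
contact_force: [0.5, -0.6, 0.9]
finger_gap: 85.4
grasp_force: 0.0
```

Emit:
send_rows(commands=[[[-12, -35, -5], 0], [[-24, -70, -10], 0], [[-36, -105, -15], 0], [[-48, -140, -20], 0], [[-60, -175, -25], 0], [[-72, -210, -30], 0], [[-84, -245, -30], 0], [[-92, -270, -30], 0], [[-96, -280, -30], 0], [[-96, -280, -30], 0]])

```text
time: 21.13
tcp_pos: [540.5, 43.9, 288.9]
eef_rot: [[-1.0, 0.003, 0.0], [0.003, 1.0, -0.0], [-0.0, -0.0, -1.0]]
contact_force: [0.1, 0.4, 0.1]
finger_gap: 85.6
grasp_force: 0.0
```

Run:
```python
from h import *
s=save('wrist','w4',k=1.25); print(s['tcp_pos'],s['eef_rot'])
import pickle;pickle.dump(s,open('w4.pkl','wb'))
```

```text
[540.46011282  43.8766519  288.87119255] [[-9.99994120e-01  3.42895671e-03  5.57108431e-05]
 [ 3.42893569e-03  9.99994052e-01 -3.72987539e-04]
 [-5.69894699e-05 -3.72794317e-04 -9.99999929e-01]]
```

View pics/w4.png

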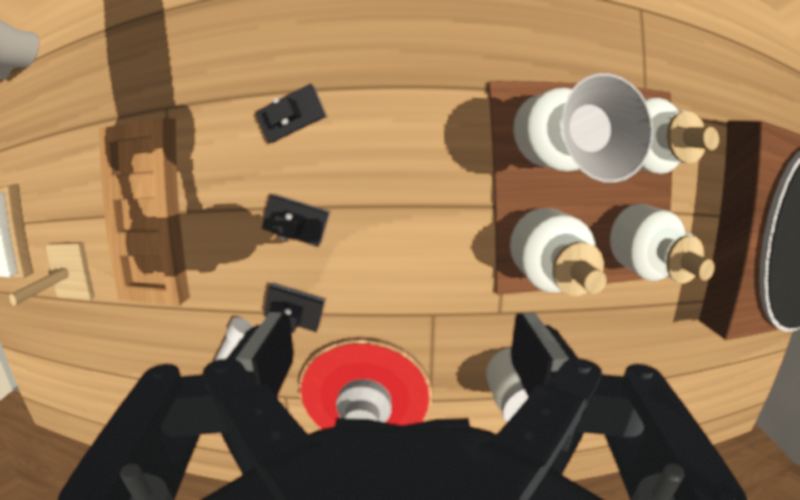

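All three open flasks are stoppered and upright, and the funnel is untouched. The heads are at (290,113), (295,220), (294,306). Next I move so the wrist camera is straight above head 1.

Emit:
send_rows(commands=[[[-20, -16, 14], 0.03], [[-45, -37, 30], 0.07], [[-70, -57, 50], 0.11], [[-95, -78, 70], 0.15], [[-120, -98, 90], 0.2], [[-145, -119, 105], 0.25], [[-166, -136, 118], 0.28], [[-180, -148, 126], 0.297], [[-186, -153, 129], 0.297], [[-186, -153, 129], 0.297]])

```text
time: 22.02
tcp_pos: [725.9, -105.9, 158.1]
eef_rot: [[-0.957, 0.292, -0.002], [0.292, 0.957, 0.001], [0.003, 0.0, -1.0]]
contact_force: [-1.1, -0.4, -0.4]
finger_gap: 85.4
grasp_force: 0.0
```

```bash
cat >> h.py <<'E'
def pad(im,s,g,z=20,r=75,thr=75):
    """fit the dark pad near world guess g; centre, angle of its long side, sizes"""
    m=(im.max(2)<thr).astype(np.uint8)
    R=np.zeros_like(m);c=proj('wrist',(*g,z),s);cv2.circle(R,tuple(int(v) for v in c),r,1,-1)
    cs,_=cv2.findContours(m&R,cv2.RETR_EXTERNAL,cv2.CHAIN_APPROX_NONE);k=max(cs,key=cv2.contourArea)
    w=np.array([at('wrist',*p[0],z,s)[:2] for p in k],np.float32)
    q=cv2.minAreaRect(w);b=cv2.boxPoints(q);e=[b[1]-b[0],b[2]-b[1]];e=max(e,key=np.linalg.norm)
    return np.array(q[0]),np.degrees(np.arctan2(e[1],e[0]))%180,q[1]
def tool(s,p,yaw=None):
    """shift along tool axes and turn(rad) that bring the TCP to p / tool y to yaw"""
    R=np.array(s['eef_rot']);d=R.T@(np.array(p)-s['tcp_pos'])
    y=np.degrees(np.arctan2(R[1,1],R[0,1]));return d.round(1),(None if yaw is None else round(np.radians(y-yaw),3)),round(y,2)
E
cat > look.py <<'E'
import sys;from h import *
n,gx,gy=sys.argv[1],float(sys.argv[2]),float(sys.argv[3])
s=save('wrist',n);im=np.load('pics/'+n+'.npy')
c,a,z=pad(im,s,(gx,gy));print(s['tcp_pos'],c,a,z,'px',proj('wrist',(*c,20),s));print(tool(s,(*c,24),a))
u,v=proj('wrist',(*c,20),s).astype(int);u=max(u,100);v=max(v,75)
o=im[v-75:v+75,u-100:u+100];cv2.imwrite('pics/'+n+'.png',cv2.resize(o,None,fx=4,fy=4,interpolation=cv2.INTER_CUBIC));print('crop origin',u-100,v-75)
E
python3 look.py h1 659 -89
```

```text
[ 725.91026142 -105.86925753  158.14194767] [660.22930908 -88.88159943] 72.91698 (67.44519805908203, 37.559139251708984) px [317.50064618 119.26940228]
(array([ 67.4,  -2.9, 134.3]), np.float64(0.002), np.float64(73.05))
crop origin 217 44
```

View pics/h1.png

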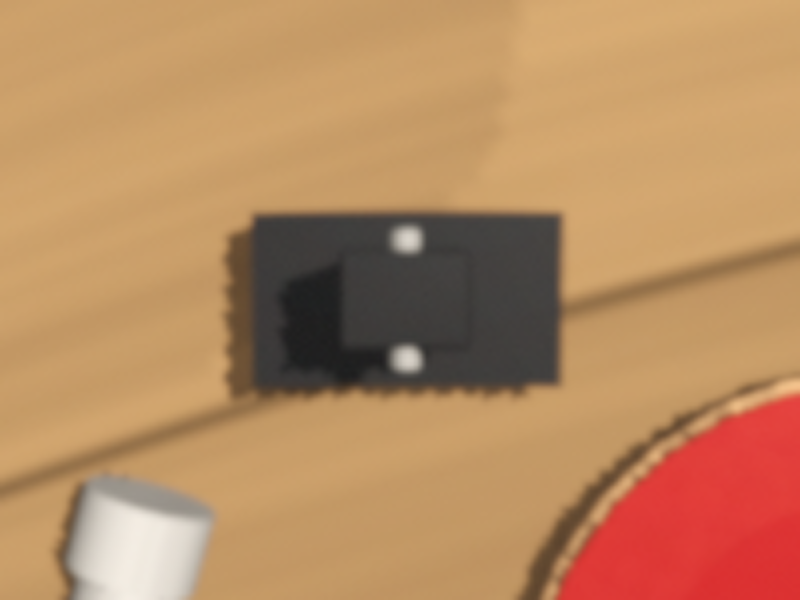

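Head 1 is sharp and upright: pad 67×38 mm as fitted, tang centre at crop (406,300), already aligned to the gripper. I'll move over it and descend.

Emit:
send_rows(commands=[[[20, -1, 0], 0.002], [[45, -2, 5], 0.002], [[62, -2.9, 20], 0.002], [[67.4, -2.9, 45], 0.002], [[67.4, -2.9, 75], 0.002], [[67.4, -2.9, 100], 0.002], [[67.4, -2.9, 118], 0.002], [[67.4, -2.9, 127], 0.002], [[67.4, -2.9, 130], 0.002], [[67.4, -2.9, 130], 0.002]])

```text
time: 22.9
tcp_pos: [660.4, -89.0, 30.6]
eef_rot: [[-0.956, 0.293, -0.0], [0.293, 0.956, 0.0], [0.0, 0.0, -1.0]]
contact_force: [0.6, 0.0, -0.2]
finger_gap: 85.2
grasp_force: 0.0
```

Emit:
send_rows(commands=[[[0, 0, 0], 0], [[0, 0, 0], 0], [[0, 0, 0], 0], [[0, 0, 0], 0], [[0, 0, 0], 0], [[0, 0, 0], 0], [[0, 0, 0], 0], [[0, 0, 0], 0], [[0, 0, 0], 0], [[0, 0, 0], 0]], claw=0)

```text
time: 23.73
tcp_pos: [661.6, -90.4, 31.1]
eef_rot: [[-0.956, 0.295, 0.002], [0.295, 0.956, -0.001], [-0.002, 0.0, -1.0]]
contact_force: [-0.4, -0.3, 5.8]
finger_gap: 25.0
grasp_force: 60.1
```

Emit:
send_rows(commands=[[[0, 0, -15], 0], [[0, 0, -40], 0], [[0, 0, -75], 0], [[0, 0, -105], 0], [[0, -5, -122], 0], [[-10, -25, -129], -0.03], [[-22, -55, -129], -0.08], [[-36, -88, -129], -0.13], [[-48, -118, -129], -0.18], [[-58, -142, -129], -0.22]])

```text
time: 24.57
tcp_pos: [673.3, -244.9, 159.0]
eef_rot: [[-0.997, 0.077, -0.001], [0.077, 0.997, -0.0], [0.001, -0.0, -1.0]]
contact_force: [0.2, 0.7, -0.2]
finger_gap: 24.6
grasp_force: 59.4
```

Run:
```python
from h import *
s=telemetry.sense();print(s['tcp_pos'],tool(s,(681,-298,160),88),s['finger_gap'])
```

```text
[ 673.33342026 -244.90854483  159.04929163] (array([-11.7, -52.3,  -1. ]), np.float64(-0.042), np.float64(85.59)) 24.579423139341333
```

Emit:
send_rows(commands=[[[-3, -12, 0], -0.01], [[-6, -27, 0], -0.02], [[-9, -40, 0], -0.03], [[-11, -48, 0], -0.042], [[-11.7, -51, 0], -0.042], [[-11.7, -52, 0], -0.042], [[-11.7, -52, 0], -0.042], [[-11.7, -52, 0], -0.042], [[-11.7, -52, 0], -0.042], [[-11.7, -52, 0], -0.042]])

```text
time: 25.4
tcp_pos: [681.9, -294.7, 159.2]
eef_rot: [[-0.999, 0.036, -0.0], [0.036, 0.999, 0.0], [0.0, 0.0, -1.0]]
contact_force: [-0.4, 0.3, -0.8]
finger_gap: 25.0
grasp_force: 59.4
```

Run:
```python
from h import *
s=save('wrist','r1',box=(170,20,470,240),k=2.6); print(s['tcp_pos'],s['eef_rot'])
import pickle;pickle.dump(s,open('r1.pkl','wb'))
```

```text
[ 681.85881509 -294.69485126  159.16391306] [[-9.99350956e-01  3.60229556e-02 -1.17858608e-04]
 [ 3.60229228e-02  9.99350927e-01  2.69939781e-04]
 [ 1.27506138e-04  2.65518966e-04 -9.99999957e-01]]
```

View pics/r1.png

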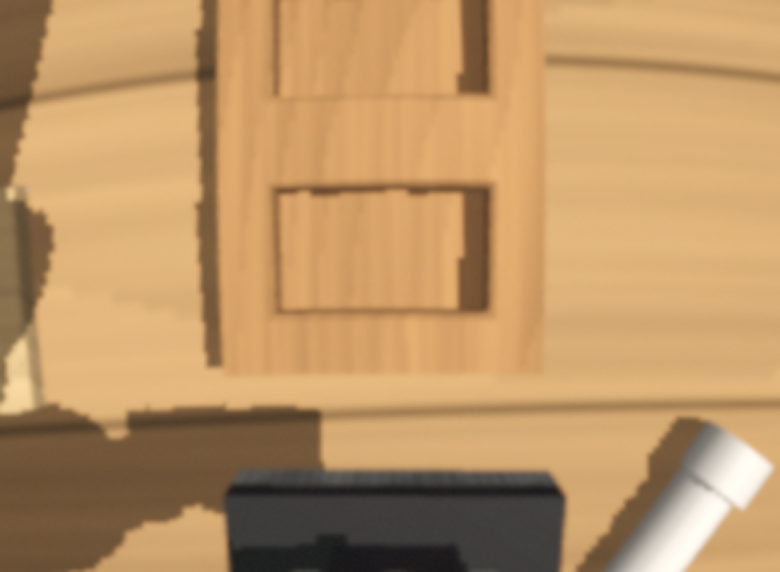

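Recess 0 edges in the crop are columns 274–491 and rows 185–312, so its centre is (382.5,248.5). The held pad's near face spans columns 227–563, with its top edge at row about 492 and bottom edge at row about 470.

Run:
```python
from h import *
np.set_printoptions(suppress=True,precision=2)
import pickle;s=pickle.load(open('r1.pkl','rb'));R=np.array(s['eef_rot']);t=s['tcp_pos']
w=lambda X,Y,z:R.T@(at('wrist',170+(X+.5)/2.6-.5,20+(Y+.5)/2.6-.5,z,s)-t)
print('recess in tool',w(382.5,248.5,30)); print([w(x,y,30)[:2] for x,y in((274,187),(491,184),(278,312),(489,312))])
for d in (7,9,11): print('pad near edges (expect x=20,y -35..35): offs',d,w(227,492,t[2]-d),w(563,492,t[2]-d),w(395,470,t[2]-d-20))
```

```text
recess in tool [ 70.87  -3.16 129.17]
[array([ 92.33, -39.31]), array([93.1 , 32.89]), array([ 49.81, -38.53]), array([49.69, 32.69])]
pad near edges (expect x=20,y -35..35): offs 7 [ 24.32 -32.15   6.99] [24.32 33.97  7.01] [23.16  0.92 27.  ]
pad near edges (expect x=20,y -35..35): offs 9 [ 23.7  -32.59   8.99] [23.69 34.41  9.01] [22.6   0.92 29.  ]
pad near edges (expect x=20,y -35..35): offs 11 [ 23.07 -33.03  10.99] [23.07 34.86 11.01] [22.03  0.92 31.  ]
```

Emit:
send_rows(commands=[[[12, -1, 0], 0], [[32, -2, 0], 0], [[52, -3, 0], 0], [[65, -4, 10], 0], [[69.5, -4.1, 30], 0], [[69.5, -4.1, 55], 0], [[69.5, -4.1, 74], 0], [[69.5, -4.1, 85], 0], [[69.5, -4.1, 91], 0], [[69.5, -4.1, 91], 0]])

```text
time: 26.28
tcp_pos: [611.4, -296.5, 66.5]
eef_rot: [[-0.999, 0.037, -0.002], [0.037, 0.999, 0.001], [0.002, 0.001, -1.0]]
contact_force: [-0.9, 0.5, -1.1]
finger_gap: 24.8
grasp_force: 59.3
```

Run:
```python
from h import *
s=save('wrist','r2',box=(210,80,430,240),k=3.6); print(s['tcp_pos'],s['eef_rot'],s['contact_force'],s['finger_gap'])
import pickle;pickle.dump(s,open('r2.pkl','wb'))
```

```text
[ 611.38099345 -296.48657699   66.54794431] [[-0.99932793  0.03658141 -0.00234363]
 [ 0.03657838  0.99932991  0.00132533]
 [ 0.00239054  0.00123871 -0.99999638]] [-0.94326431  0.53890063 -1.1072482 ] 24.83605125497814
```

View pics/r2.png

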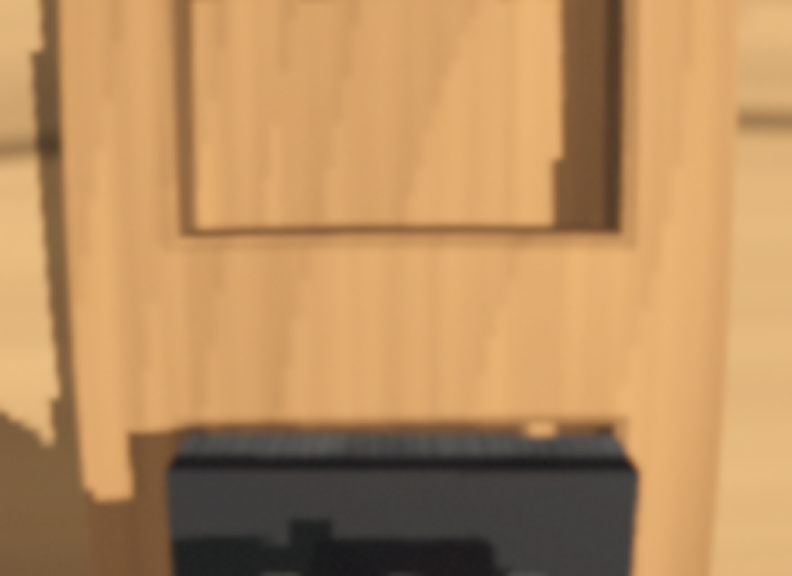

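Run:
```python
from h import *
np.set_printoptions(suppress=True,precision=2)
import pickle;s=pickle.load(open('r2.pkl','rb'));R=np.array(s['eef_rot']);t=s['tcp_pos']
w=lambda X,Y,z:(R.T@(at('wrist',210+(X+.5)/3.6-.5,80+(Y+.5)/3.6-.5,z,s)-t))[:2]
print('neighbour near corners',w(183,233,30),w(619,231,30)); print('own far edge',w(300,425,30),w(540,423,30))
for d in (9,11,13): z=t[2]-d;print(d,'pad top edge',w(170,465,z),w(637,465,z),'bottom',w(187,434,z-20),w(617,434,z-20))
im=np.load('pics/r2.npy');
for c in (270,300,330,350): print(c,im[190:215,c].max(1))
```

```text
neighbour near corners [ 54.47 -34.75] [54.78 35.91]
own far edge [ 22.18 -16.24] [22.52 23.77]
9 pad top edge [ 23.75 -32.66] [23.73 34.62] bottom [ 22.76 -33.96] [22.74 35.46]
11 pad top edge [ 23.13 -33.11] [23.1  35.07] bottom [ 22.2  -34.36] [22.18 35.86]
13 pad top edge [ 22.51 -33.55] [22.48 35.51] bottom [ 21.64 -34.77] [21.62 36.27]
270 [219 219 219 219 218 213 200 174 142 119 104  90  83  78  76  67  54  39
  32  36  47  58  62  62  61]
300 [220 220 220 219 217 209 193 169 143 119 106  97  94  91  88  79  62  43
  32  33  46  60  64  65  65]
330 [218 218 218 217 213 202 183 155 129 115 100  87  79  76  76  70  57  43
  35  35  49  61  65  66  65]
350 [228 228 228 226 221 208 190 167 140 117 102  91  84  83  81  74  60  41
  32  34  44  57  63  66  67]
```

Emit:
send_rows(commands=[[[-0.6, -0.2, 2], 0], [[-1.2, -0.3, 4], 0], [[-1.2, -0.3, 6], 0], [[-1.2, -0.3, 8], 0], [[-1.2, -0.3, 10], 0], [[-1.2, -0.3, 11], 0], [[-1.2, -0.3, 12], 0], [[-1.2, -0.3, 12], 0], [[-1.2, -0.3, 12], 0], [[-1.2, -0.3, 12], 0]])

```text
time: 27.17
tcp_pos: [613.4, -297.5, 56.1]
eef_rot: [[-0.999, 0.037, 0.0], [0.037, 0.999, -0.0], [-0.0, -0.0, -1.0]]
contact_force: [-0.4, 0.7, -0.9]
finger_gap: 24.9
grasp_force: 59.3
```

Emit:
send_rows(commands=[[[0, 0, 2], 0], [[0, 0, 4], 0], [[0, 0, 6], 0], [[0, 0, 8], 0], [[0, 0, 10], 0], [[0, 0, 11.5], 0], [[0, 0, 13], 0], [[0, 0, 14], 0], [[0, 0, 14], 0], [[0, 0, 14], 0]])

```text
time: 28.0
tcp_pos: [613.3, -297.5, 42.0]
eef_rot: [[-0.999, 0.037, -0.0], [0.037, 0.999, 0.0], [0.0, 0.0, -1.0]]
contact_force: [-0.1, -0.6, -0.3]
finger_gap: 24.5
grasp_force: 59.3
```

Emit:
send_rows(commands=[[[0, 0, 0.5], 0], [[0, 0, 1], 0], [[0, 0, 1.5], 0], [[0, 0, 2], 0], [[0, 0, 2.5], 0], [[0, 0, 2.5], 0], [[0, 0, 2.5], 0], [[0, 0, 2.5], 0], [[0, 0, 2.5], 0], [[0, 0, 2.5], 0]])

```text
time: 28.83
tcp_pos: [613.5, -297.6, 41.1]
eef_rot: [[-0.999, 0.037, 0.0], [0.037, 0.999, -0.0], [-0.0, -0.0, -1.0]]
contact_force: [-2.4, 0.9, 6.9]
finger_gap: 24.3
grasp_force: 60.3
```

Head 1 is flush: TCP at 41 mm now against 31 mm on the table, matching the recess floor at 10 mm. Release and go on to head 2.

Emit:
send_rows(commands=[[[0, 0, 0], 0], [[0, 0, 0], 0], [[0, 0, 0], 0], [[0, 0, 0], 0], [[0, 0, 0], 0], [[0, 0, -10], 0], [[0, 0, -35], 0], [[0, 0, -70], 0], [[0, 0, -105], 0], [[0, 0, -117], 0]], claw=100)

```text
time: 29.67
tcp_pos: [616.8, -299.4, 163.8]
eef_rot: [[-0.999, 0.037, 0.009], [0.037, 0.999, -0.005], [-0.009, -0.005, -1.0]]
contact_force: [2.4, -1.2, 0.3]
finger_gap: 85.4
grasp_force: 0.0
```

Emit:
send_rows(commands=[[[0, 20, 0], 0.03], [[0, 50, 0], 0.08], [[1, 85, 0], 0.13], [[1, 120, 0], 0.18], [[2, 150, 0], 0.22], [[2, 175, 0], 0.26], [[2, 190, 0], 0.283], [[2, 196, 0], 0.283], [[2, 197, 0], 0.283], [[2, 197, 0], 0.283]])

```text
time: 30.5
tcp_pos: [618.7, -100.8, 156.7]
eef_rot: [[-0.95, 0.313, 0.0], [0.313, 0.95, -0.001], [-0.0, -0.001, -1.0]]
contact_force: [-0.5, 0.9, 0.7]
finger_gap: 85.4
grasp_force: 0.0
```

```bash
python3 look.py h2 551.5 -78.5
```

```text
[ 618.70199351 -100.82405483  156.70295106] [551.03381348 -80.0824585 ] 71.07036 (71.87999725341797, 37.11691665649414) px [319.19410422 115.53678219]
(array([ 70.8,  -1.4, 132.7]), np.float64(0.012), np.float64(71.74))
crop origin 219 40
```

Emit:
send_rows(commands=[[[0, 0, 0], 0.008], [[0, 0, 0], 0.008], [[0, 0, 0], 0.008], [[0, 0, 0], 0.008], [[0, 0, 0], 0.008]])

```text
time: 30.97
tcp_pos: [618.6, -101.0, 156.5]
eef_rot: [[-0.947, 0.323, -0.0], [0.323, 0.947, 0.0], [0.0, -0.0, -1.0]]
contact_force: [0.4, -0.5, -0.1]
finger_gap: 85.2
grasp_force: 0.0
```

```bash
python3 look.py h2b 551.5 -78.5
python3 - <<'E'
from h import *
im=np.load('pics/h2b.npy');g=im.max(2)
m=((im.min(2)>150)&(np.ptp(im,axis=2)<25)).astype(np.uint8);m[:80]=0;m[150:]=0;m[:,:270]=0;m[:,370:]=0
print(cv2.connectedComponentsWithStats(m)[2:])
E
```

```text
[ 618.55858368 -101.04299132  156.5132095 ] [551.25341797 -79.82064056] 71.31335 (71.48296356201172, 38.02375793457031) px [318.98000096 115.84265528]
(array([ 70.5,  -1.6, 132.5]), np.float64(-0.002), np.float64(71.18))
crop origin 218 40
(array([[     0,      0,    640,    400, 255954],
       [   320,     98,      6,      5,     24],
       [   320,    128,      6,      5,     22]], dtype=int32), array([[319.49941396, 199.51531525],
       [322.66666667,  99.875     ],
       [322.86363636, 130.        ]]))
```

Emit:
send_rows(commands=[[[20, 1, 0], 0], [[45, 1.6, 5], 0], [[65, 1.6, 20], 0], [[71.2, 1.6, 45], 0], [[71.2, 1.6, 75], 0], [[71.2, 1.6, 100], 0], [[71.2, 1.6, 116], 0], [[71.2, 1.6, 123], 0], [[71.2, 1.6, 125.5], 0], [[71.2, 1.6, 125.5], 0]])

```text
time: 31.85
tcp_pos: [551.8, -76.2, 31.0]
eef_rot: [[-0.947, 0.322, -0.0], [0.322, 0.947, 0.0], [0.0, -0.0, -1.0]]
contact_force: [0.6, -0.5, 1.1]
finger_gap: 85.3
grasp_force: 0.0
```

Emit:
send_rows(commands=[[[0, 0, 0], 0], [[0, 0, 0], 0], [[0, 0, 0], 0], [[0, 0, 0], 0], [[0, 0, 0], 0], [[0, 0, 0], 0], [[0, 0, 0], 0], [[0, 0, 0], 0], [[0, 0, 0], 0], [[0, 0, 0], 0]], claw=0)

```text
time: 32.68
tcp_pos: [552.7, -76.3, 32.0]
eef_rot: [[-0.947, 0.322, 0.002], [0.322, 0.947, -0.0], [-0.002, 0.0, -1.0]]
contact_force: [-0.9, 0.3, 5.3]
finger_gap: 25.1
grasp_force: 60.0
```

Emit:
send_rows(commands=[[[0, 0, -15], 0], [[0, 0, -40], 0], [[0, 0, -75], 0], [[0, 0, -100], 0], [[0, -5, -110], 0], [[-7, -27, -112], -0.03], [[-14, -57, -112], -0.08], [[-23, -90, -112], -0.14], [[-31, -120, -112], -0.19], [[-37, -145, -112], -0.23]])

```text
time: 33.52
tcp_pos: [538.5, -227.1, 141.4]
eef_rot: [[-0.995, 0.096, -0.002], [0.096, 0.995, 0.0], [0.002, 0.0, -1.0]]
contact_force: [1.0, 0.0, -1.0]
finger_gap: 24.7
grasp_force: 59.3
```

Run:
```python
from h import *
s=telemetry.sense();print(s['tcp_pos'],tool(s,(536.3,-294.8,80),87.9),s['finger_gap'])
```

```text
[ 538.51117833 -227.09604553  141.42363907] (array([ -4.4, -67.6,  61.4]), np.float64(-0.059), np.float64(84.51)) 24.7066399001691
```

Emit:
send_rows(commands=[[[-1, -15, 0], -0.015], [[-2, -35, 0], -0.03], [[-2.5, -53, 0], -0.045], [[-3, -64, 10], -0.06], [[-3, -68, 25], -0.06], [[-3, -68.5, 42], -0.06], [[-3, -68.5, 55], -0.06], [[-3, -68.5, 63], -0.06], [[-3, -68.5, 66], -0.06], [[-3, -68.5, 66], -0.06]])

```text
time: 34.35
tcp_pos: [535.3, -292.9, 75.5]
eef_rot: [[-0.999, 0.037, -0.003], [0.037, 0.999, 0.002], [0.003, 0.002, -1.0]]
contact_force: [0.0, -0.3, -1.3]
finger_gap: 24.7
grasp_force: 59.3
```

Run:
```python
from h import *
for i in range(3):
    s=save('wrist','r3',box=(210,80,430,240),k=3.6); print(s['tcp_pos'])
import pickle;pickle.dump(s,open('r3.pkl','wb'));print(tool(s,(536.3,-294.8,60),87.9),s['contact_force'])
```

```text
[ 535.34092069 -292.92087673   75.4588777 ]
[ 536.18743153 -293.38324134   76.61875623]
[ 536.80623034 -293.73871924   77.42787892]
(array([ 0.5, -1.1, 17.4]), np.float64(-0.001), np.float64(87.86)) [ 0.26283344  0.14886971 -0.53112471]
```

View pics/r3.png

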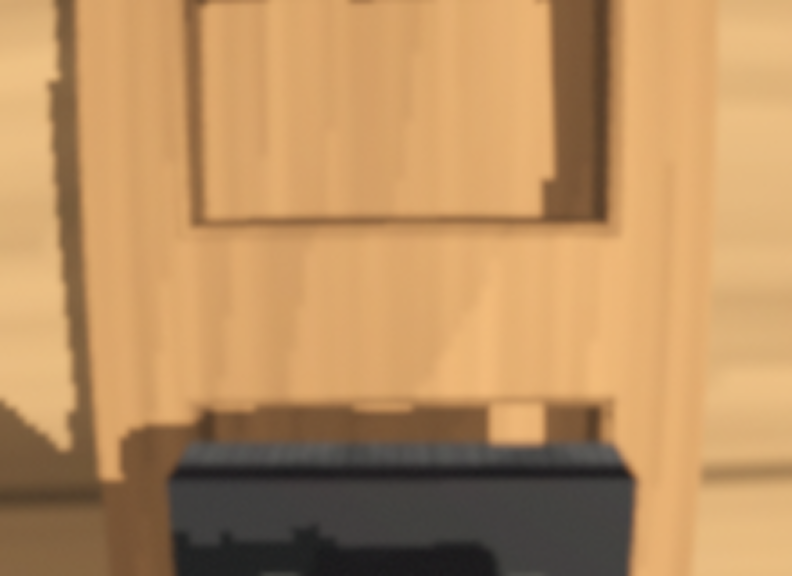

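Neighbour recess near corners are (195,222) and (606,220). The own far edge is at row about 404, and the held pad's top edge is at row 476 (columns 170–634) with its bottom edge at row 444 (columns 190–617).

```bash
cat > fit.py <<'E'
from h import *
import sys,pickle
np.set_printoptions(suppress=True,precision=2)
def fit(n,nb,own,top,bot,k=3.6,o=(210,80),neigh=75):
    s=pickle.load(open(n+'.pkl','rb'));R=np.array(s['eef_rot']);t=s['tcp_pos']
    w=lambda X,Y,z:(R.T@(at('wrist',o[0]+(X+.5)/k-.5,o[1]+(Y+.5)/k-.5,z,s)-t))[:2]
    if nb: print('recess from neighbour',(w(*nb[0],30)+w(*nb[1],30))/2-[neigh-21.5,0])
    print('own',[w(*p,30)-[21.5,0] for p in own])
    for d in (9,11,13): z=t[2]-d;print(d,'head',(w(*top[0],z)+w(*top[1],z))/2-[20,0],(w(*bot[0],z-20)+w(*bot[1],z-20))/2-[20,0])
if __name__=='__main__':
    fit('r2',[(183,233),(619,231)],[(300,425),(540,423)],[(170,465),(637,465)],[(187,434),(617,434)])
    fit('r3',[(195,222),(606,220)],[(203,406),(603,402)],[(170,476),(634,476)],[(190,444),(617,444)])
E
python3 fit.py
```

```text
recess from neighbour [1.13 0.58]
own [array([  0.68, -16.24]), array([ 1.02, 23.77])]
9 head [3.74 0.98] [2.75 0.75]
11 head [3.12 0.98] [2.19 0.75]
13 head [2.49 0.98] [1.63 0.75]
recess from neighbour [2.01 0.47]
own [array([  1.24, -34.52]), array([ 1.98, 36.33])]
9 head [2.1  0.74] [1.09 0.99]
11 head [1.45 0.74] [0.51 0.99]
13 head [0.81 0.74] [-0.07  0.99]
```

Emit:
send_rows(commands=[[[0.5, 0, 3], 0], [[1, 0, 6], 0], [[1, 0, 9], 0], [[1, 0, 12], 0], [[1, 0, 15], 0], [[1, 0, 18], 0], [[1, 0, 20], 0], [[1, 0, 21], 0], [[1, 0, 22], 0], [[1, 0, 22], 0]])

```text
time: 35.33
tcp_pos: [535.2, -293.6, 54.8]
eef_rot: [[-0.999, 0.038, -0.0], [0.038, 0.999, 0.0], [0.0, 0.0, -1.0]]
contact_force: [-0.2, 0.3, -1.7]
finger_gap: 25.0
grasp_force: 59.3
```

No contact, so the head is already inside. I'll continue to the floor.

Emit:
send_rows(commands=[[[0, 0, 2], 0], [[0, 0, 4], 0], [[0, 0, 6], 0], [[0, 0, 8], 0], [[0, 0, 10], 0], [[0, 0, 12], 0], [[0, 0, 13.5], 0], [[0, 0, 14.5], 0], [[0, 0, 15], 0], [[0, 0, 15], 0]])

```text
time: 36.17
tcp_pos: [535.3, -293.7, 42.1]
eef_rot: [[-0.999, 0.038, -0.001], [0.038, 0.999, 0.001], [0.001, 0.0, -1.0]]
contact_force: [-3.2, 2.0, 10.4]
finger_gap: 24.9
grasp_force: 60.9
```

Emit:
send_rows(commands=[[[0, 0, 0], 0], [[0, 0, 0], 0], [[0, 0, 0], 0], [[0, 0, 0], 0], [[0, 0, 0], 0], [[0, 0, -10], 0], [[0, 0, -35], 0], [[0, 0, -70], 0], [[0, 0, -105], 0], [[0, 0, -117], 0]], claw=100)

```text
time: 37.0
tcp_pos: [538.6, -295.7, 163.6]
eef_rot: [[-0.999, 0.038, 0.008], [0.038, 0.999, -0.005], [-0.009, -0.005, -1.0]]
contact_force: [0.8, -0.8, 1.6]
finger_gap: 85.4
grasp_force: 0.0
```

Emit:
send_rows(commands=[[[4, 20, 0], -0.05], [[10, 50, 0], -0.12], [[17, 85, 0], -0.2], [[24, 120, 0], -0.28], [[31, 155, 0], -0.35], [[38, 190, 0], -0.41], [[44, 218, 0], -0.436], [[47, 233, 0], -0.436], [[48.5, 239, 0], -0.436], [[48.5, 240, 0], -0.436]])

```text
time: 37.83
tcp_pos: [495.6, -51.0, 157.2]
eef_rot: [[-0.921, -0.39, -0.0], [-0.39, 0.921, -0.0], [0.0, -0.0, -1.0]]
contact_force: [-0.0, -0.4, -0.1]
finger_gap: 85.3
grasp_force: 0.0
```

Emit:
send_rows(commands=[[[0, 0, 0], 0], [[0, 0, 0], 0], [[0, 0, 0], 0], [[0, 0, 0], 0], [[0, 0, 0], 0]])

```text
time: 38.25
tcp_pos: [496.1, -52.9, 157.0]
eef_rot: [[-0.922, -0.387, -0.0], [-0.387, 0.922, -0.0], [0.0, -0.0, -1.0]]
contact_force: [-0.2, 0.5, -0.3]
finger_gap: 85.4
grasp_force: 0.0
```

```bash
cat >> look.py <<'E'
m=((im.min(2)>150)&(np.ptp(im,axis=2)<25)).astype(np.uint8);M=m*0;M[v-30:v+30,u-40:u+40]=1
k=cv2.connectedComponentsWithStats(m&M);print(k[2][1:],k[3][1:])
if k[0]==3:
    P,Q=[at('wrist',*q,45,s) for q in k[3][1:]];d=P-Q;print('pins',(P+Q)/2,tool(s,(*((P+Q)/2)[:2],24),np.degrees(np.arctan2(d[1],d[0]))%180+90))
E
python3 look.py h3 430.5 -79.5
```

```text
[496.11765089 -52.87016047 157.01975245] [431.0970459  -78.32348633] 112.11016 (36.84475326538086, 66.25418090820312) px [322.02708835 115.99716846]
(array([ 69.8,   1.7, 133. ]), np.float64(0.011), np.float64(112.74))
crop origin 222 40
[[321 100   6   5  26]
 [321 130   6   5  29]] [[323.5        102.        ]
 [323.4137931  132.06896552]]
pins [431.40030966 -76.99117638  45.        ] (array([ 69. ,   2.8, 133. ]), np.float64(0.002), np.float64(112.74))
```

Emit:
send_rows(commands=[[[20, 1, 0], 0.004], [[45, 2, 5], 0.004], [[63, 2.3, 20], 0.004], [[69.3, 2.3, 45], 0.004], [[69.3, 2.3, 75], 0.004], [[69.3, 2.3, 100], 0.004], [[69.3, 2.3, 116], 0.004], [[69.3, 2.3, 123], 0.004], [[69.3, 2.3, 126], 0.004], [[69.3, 2.3, 126], 0.004]])

```text
time: 39.13
tcp_pos: [431.2, -77.0, 30.9]
eef_rot: [[-0.923, -0.384, -0.001], [-0.384, 0.923, 0.0], [0.0, 0.0, -1.0]]
contact_force: [0.6, -0.1, 0.0]
finger_gap: 85.4
grasp_force: 0.0
```

Emit:
send_rows(commands=[[[0, 0, 0], 0], [[0, 0, 0], 0], [[0, 0, 0], 0], [[0, 0, 0], 0], [[0, 0, 0], 0], [[0, 0, 0], 0], [[0, 0, 0], 0], [[0, 0, 0], 0], [[0, 0, 0], 0], [[0, 0, 0], 0]], claw=0)

```text
time: 39.97
tcp_pos: [432.3, -77.1, 31.9]
eef_rot: [[-0.923, -0.384, 0.002], [-0.384, 0.923, -0.001], [-0.002, -0.001, -1.0]]
contact_force: [0.2, 0.1, 5.8]
finger_gap: 24.8
grasp_force: 60.5
```

Emit:
send_rows(commands=[[[0, 0, -15], 0], [[0, 0, -40], 0], [[0, 0, -75], 0], [[0, 0, -100], 0], [[1, -5, -110], 0.03], [[7, -27, -112], 0.08], [[15, -57, -112], 0.16], [[24, -90, -112], 0.24], [[32, -120, -112], 0.32], [[39, -145, -112], 0.38]])

```text
time: 40.8
tcp_pos: [450.2, -227.6, 141.8]
eef_rot: [[-1.0, -0.009, -0.001], [-0.009, 1.0, 0.0], [0.001, 0.0, -1.0]]
contact_force: [0.2, 0.2, -1.1]
finger_gap: 24.7
grasp_force: 59.5
```

Run:
```python
from h import *
s=telemetry.sense();print(s['tcp_pos'],tool(s,(460.3,-290.9,80),87.8),s['finger_gap'])
```

```text
[ 450.21821553 -227.58417052  141.84913189] (array([ -9.6, -63.4,  61.8]), np.float64(0.047), np.float64(90.5)) 24.71467713277148
```

Emit:
send_rows(commands=[[[-3, -15, 0], 0.015], [[-6, -35, 0], 0.03], [[-8, -50, 0], 0.045], [[-9, -60, 10], 0.048], [[-9.2, -63, 25], 0.048], [[-9.2, -63.5, 42], 0.048], [[-9.2, -63.5, 55], 0.048], [[-9.2, -63.5, 63], 0.048], [[-9.2, -63.5, 65], 0.048], [[-9.2, -63.5, 65], 0.048]])

```text
time: 41.63
tcp_pos: [460.2, -288.0, 76.8]
eef_rot: [[-0.999, 0.033, -0.002], [0.033, 0.999, 0.002], [0.002, 0.002, -1.0]]
contact_force: [0.3, -0.3, -0.3]
finger_gap: 24.9
grasp_force: 59.5
```

Emit:
send_rows(commands=[[[0, 0, 0], 0], [[0, 0, 0], 0], [[0, 0, 0], 0], [[0, 0, 0], 0], [[0, 0, 0], 0]])

```text
time: 42.05
tcp_pos: [461.4, -289.3, 78.7]
eef_rot: [[-0.999, 0.034, 0.001], [0.034, 0.999, -0.001], [-0.001, -0.001, -1.0]]
contact_force: [-0.2, 0.2, -0.7]
finger_gap: 25.2
grasp_force: 59.5
```

Run:
```python
from h import *
s=save('wrist','r4',box=(210,80,430,240),k=3.6); print(s['tcp_pos'])
import pickle;pickle.dump(s,open('r4.pkl','wb'));print(tool(s,(460.3,-290.9,60),87.8),s['contact_force'])
```

```text
[ 461.35488295 -289.27425032   78.72810666]
(array([ 1. , -1.6, 18.7]), np.float64(0.005), np.float64(88.07)) [-0.19956278  0.17448235 -0.66846616]
```

View pics/r4.png

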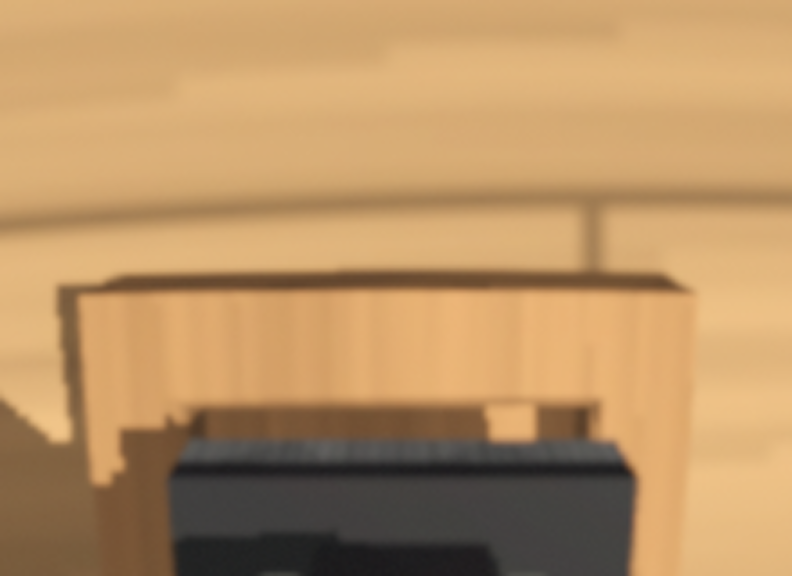

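The own far edge is at row about 405, with corners about (194,407) and (598,403). The pad's top edge is at row 473 (170–635) and its bottom edge at row 442 (190–617).

Run:
```python
from fit import *
fit('r4',None,[(194,407),(598,403)],[(170,473),(635,473)],[(190,442),(617,442)])
```

```text
own [array([  0.73, -36.41]), array([ 1.47, 35.67])]
9 head [2.55 0.82] [1.43 0.99]
11 head [1.91 0.82] [0.85 0.99]
13 head [1.27 0.82] [0.27 0.99]
```

Emit:
send_rows(commands=[[[0.2, -0.7, 3], 0.002], [[0.3, -1.3, 6], 0.003], [[0.3, -1.3, 9], 0.003], [[0.3, -1.3, 12], 0.003], [[0.3, -1.3, 15], 0.003], [[0.3, -1.3, 18], 0.003], [[0.3, -1.3, 20], 0.003], [[0.3, -1.3, 22], 0.003], [[0.3, -1.3, 23], 0.003], [[0.3, -1.3, 23], 0.003]])

```text
time: 42.93
tcp_pos: [460.6, -290.4, 54.8]
eef_rot: [[-0.999, 0.037, -0.0], [0.037, 0.999, -0.0], [0.0, -0.0, -1.0]]
contact_force: [0.7, -0.3, -1.5]
finger_gap: 24.9
grasp_force: 59.6
```

Emit:
send_rows(commands=[[[0, 0, 2], 0], [[0, 0, 4], 0], [[0, 0, 6], 0], [[0, 0, 8], 0], [[0, 0, 10], 0], [[0, 0, 12], 0], [[0, 0, 13.5], 0], [[0, 0, 14.5], 0], [[0, 0, 15], 0], [[0, 0, 15], 0]])

```text
time: 43.77
tcp_pos: [460.7, -290.4, 42.0]
eef_rot: [[-0.999, 0.037, -0.001], [0.037, 0.999, 0.0], [0.001, 0.0, -1.0]]
contact_force: [-3.4, 3.0, 12.0]
finger_gap: 24.9
grasp_force: 61.4
```

Emit:
send_rows(commands=[[[0, 0, 0], 0], [[0, 0, 0], 0], [[0, 0, 0], 0], [[0, 0, 0], 0], [[0, 0, 0], 0], [[0, 0, -10], 0], [[0, 0, -35], 0], [[0, 0, -70], 0], [[0, 0, -105], 0], [[0, 0, -120], 0]], claw=100)

```text
time: 44.6
tcp_pos: [463.1, -292.1, 165.5]
eef_rot: [[-0.999, 0.037, 0.006], [0.037, 0.999, -0.005], [-0.006, -0.004, -1.0]]
contact_force: [1.0, -0.3, 0.8]
finger_gap: 85.4
grasp_force: 0.0
```

Emit:
send_rows(commands=[[[-38, 0, -10], 0], [[-76, 0, -20], 0], [[-110, 10, -30], 0], [[-140, 35, -40], 0], [[-160, 65, -45], 0], [[-170, 95, -50], 0], [[-170, 110, -50], 0], [[-170, 110, -50], 0], [[-170, 110, -50], 0], [[-170, 110, -50], 0]])

```text
time: 45.43
tcp_pos: [633.6, -187.5, 209.8]
eef_rot: [[-0.999, 0.037, -0.001], [0.037, 0.999, -0.001], [0.001, -0.001, -1.0]]
contact_force: [-0.4, -0.5, 0.4]
finger_gap: 85.3
grasp_force: 0.0
```

Run:
```python
from h import *
np.set_printoptions(suppress=True,precision=1)
s=save('wrist','z1');im=np.load('pics/z1.npy');print(s['tcp_pos'],s['time'])
for n,g in dict(r0=(611,-297.5),r1=(536,-294.8),r2=(461,-291)).items():
    try: print(n,pad(im,s,g,z=30,r=38,thr=80))
    except Exception as e: print(n,e)
m=((im.min(2)>140)&(np.ptp(im,axis=2)<25)).astype(np.uint8)
k=cv2.connectedComponentsWithStats(m)
for i in range(1,k[0]):
    if 6<k[2][i,4]<60: print('pin?',k[3][i],at('wrist',*k[3][i],56,s))
# bystanders/flasks: top-camera change map against the start
save('top','z2');d=np.abs(np.load('pics/z2.npy').astype(int)-np.load('pics/top0.npy')).max(2)>45
d=cv2.morphologyEx(d.astype(np.uint8),cv2.MORPH_OPEN,np.ones((2,2)));d[300:]=0
k=cv2.connectedComponentsWithStats(d)
for i in range(1,k[0]):
    if k[2][i,4]>12: print('changed',k[2][i],at('top',*k[3][i],30))
```

```text
[ 633.6 -187.5  209.8] 45.4333
r0 (array([ 611.7, -296.2]), np.float32(87.6778), (71.85237884521484, 41.587013244628906))
r1 (array([ 535.8, -291.9]), np.float32(87.36701), (68.7757568359375, 39.2418212890625))
r2 (array([ 460.7, -289.7]), np.float32(88.36322), (69.17575073242188, 42.69607925415039))
pin? [210.7  11. ] [ 446.5 -289.9   56. ]
pin? [632.1  26.9] [396.8 279.4  56. ]
pin? [210.   33.2] [ 470.9 -290.6   56. ]
pin? [637.5  64.1] [454.2 284.9  56. ]
pin? [208.9  82.9] [ 522.3 -292.9   56. ]
pin? [209.1 107.4] [ 546.9 -294.1   56. ]
pin? [210.8 160.5] [ 600.2 -296.8   56. ]
pin? [212.5 184. ] [ 624.5 -297.8   56. ]
changed [  378   134   134   166 12764] [ 510.5 -311.8   30. ]
changed [358 170  28  20 379] [653.1 -92.3  30. ]
changed [308 173   9   5  31] [667.8  85.1  30. ]
changed [316 174  15  17 150] [647.2  50.7  30. ]
changed [260 196  18  18 258] [580.2 214.5  30. ]
changed [212 198  19  19 275] [571.2 356.5  30. ]
changed [298 202   3   7  14] [577.4 123.4  30. ]
changed [317 205  13  16 146] [556.2  52.   30. ]
changed [355 205  27  21 378] [547.1 -82.3  30. ]
changed [307 216  10   5  36] [537.7  87.3  30. ]
changed [217 243  19  19 275] [438.5 339.2  30. ]
changed [323 243  14  18 159] [441.5  30.9  30. ]
changed [355 245  29  21 386] [430.4 -82.9  30. ]
```

Run:
```python
from h import *
import pickle;s=pickle.load(open('w4.pkl','rb'))
for p in [(568.4,342.5),(443.9,326),(577,208)]: print([(proj('wrist',(*p,z),s)*1.25).round() for z in (150,116)])
```

```text
[array([706., 269.]), array([686., 259.])]
[array([711., 139.]), array([688., 138.])]
[array([595., 282.]), array([579., 269.])]
```

The knob and flange pixels in w4, (705,270), (711,138) and (594,281), match fully-home predictions. I'll hand in.

```bash
python3 -c "
from workcell import arm
print(arm.sign_off())"
```

```text
the job is handed in; nothing more can be done
None
```

The job is handed in: the three open flasks were stoppered first, then all three brush heads were pressed flush into the rack, and the funnel and its flask were left alone.

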